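Swing down a cabinet hatch with a hook pole

ROBOT

A 6-joint arm with a two-finger parallel gripper is mounted at the origin on a cart in front of the work surface, level with it; the furniture and walls round the work are solid. World frame = base frame: x ahead of the robot, y to its left, z up, the work surface at z = 0. Lengths are in m, angles in rad, forces in N, time in s.
With the tool pointing down it reaches from about 0.225 to 0.875 m from the base axis. Payload 3.4 kg.
Tool frame: the origin (TCP) lies at the very end of the fingers, on their centre line; the grasp point (between the pads) lies 19 mm behind it; z points along the fingers, y is the line along which they close (so a half turn about z gives the same grasp; the last joint's range is limited). The gripper opens to 85 mm and grips with 20 to 120 N. Pads are 22 mm wide; open, the fingers measure 114 mm over their backs; the gripper's body (76 mm by 85 mm) begins 54 mm behind the grasp point. The pads swing forward as they close: fully open they stand 13 mm farther back than shut.
Start: joints at [-1.309, 0.276, 1.505, -0, 1.361, -0.121], TCP at [0.215, -0.533, 0.231] pointing down, gripper open.
Joint ranges: [-2.89, 2.89], [-0.75, 2.08], [0.22, 2.7], [-1.18, 4.32], [0.11, 2.71], [-2.7, 2.7]. Speed limits (rad/s): [2.57, 2.57, 3.14, 3.14, 3.14, 3.14].

INTERFACE

Orientations are given as a unit quaternion [w, x, y, z].
In Python, from rig import readout, vision, manip gives the robot as it stands.
- The arm moves only by the shell command python3 -m handwheel 'ROWS' [FORCE]. ROWS is JSON, a list of rows, each a list of 3 entries, a list of its own where there are three numbers: the shift along the tool's x, y, z in mm, then the turn, a rotation vector about the tool's x, y, z in units of 6 degrees (1.0 is 6 degrees), then the closure, from -1 (fully open) to 1 (shut), so that 0 is half open. A call has 1 to 20 rows; each row shifts and turns the commanded pose from where the row before left it, along the tool's axes as they then stand; what a row does not reach is not made up. A row lasts 1/8 s, in which the tool goes at most 62.5 mm and 10.7 degrees, less where a joint would pass 70% of its speed; a pose out of reach is approached as far as the arm can. A call is refused whole if a number of a shift passes 62.5 or a number of a turn 1, either way. A call with a gripper value outside its range is refused whole. The fingers move at their own pace and stop on an object; FORCE is the grip in N (left out, the last holds). Time passes only in rows, so rows that do not move let the fingers close. It gives the time, the measured TCP pose, the force, the opening and the grip force at its end, in the units of the state.
- readout.get_state(): the state, without advancing time (a new reading comes with each control period).
- vision.get_image(name): name is "scene" or "top" or "wrist"; returns the picture (420x560x3 uint8, blue, green, red); there is no depth.
- vision.camera_params(name): a dict with "intrinsics" (3x3 intrinsics, pixels), "dist" ([k1, k2, p1, p2, k3] as OpenCV has them; the pictures are not rectified), "rvec" (rotation vector, rad) and "tvec" (3), from world to camera coordinates, as OpenCV has them; the wrist camera has in their place "hand_eye" (4x4, takes a point from camera to tool coordinates, whose origin is the TCP and whose axes are the flange's). Camera axes: x right, y down, z forward; pixel columns grow to the right and rows downward; lengths in m; the calibration is good to about 2 mm. A picture is of the moment at which its call begins: read the wrist's pose just before it. camera_params takes no time and is no camera call.
- manip.sign_off(): hands the job in; it is judged then, once.
The state is a dict: "clock": time; "qpos": joint angles; "qd": joint speeds; "effort": joint torques, N m; "position": TCP position; "ee_rot": TCP orientation; "contact_force": force on the tool from outside, world axes, zero at the start; "moment": the same for the moment, N m; "width": finger opening in m; "gripper_force": force on a finger pad.
Only numpy, scipy, OpenCV 4.12 (cv2) and the standard library are available. Lean on these libraries where they do the work, as an engineer would, in place of code of your own. Each camera call takes 0.05 s, during which the arm holds its last target. There are 200 camera calls.

TASK

Open the small steel cabinet's hatch fully, so that the watch cases inside can be reached: first move whatever stands in front of it in the hatch's way to a free spot on the bench, upright, then pick up the hook pole, put its prong through the eye on top of the hatch and swing the hatch smoothly all the way down with it. Then lay the hook pole back flat where it lay, between the grinding wheel and the compound bar. Do not touch the cabinet or the hatch with the arm or gripper, and leave every other object alone.

Things in the scene. Friction and masses are not known exactly. Their poses are not given: they have to be found in the camera images.
- cabinet: Grey painted steel cabinet fixed on the bench, 95 deep (x) x 200 wide (y) x 210 high, open at the front; place and yaw vary. Origin: centre of its underside on the bench; x points from its front to its back (the front looks to -x), y to its left seen from the front (robot) side, z up. Its front is closed by the steel hatch, which hinges along its lower edge.
- hatch_hinge (a point): Point on the hatch's hinge axis, mid-width, 51.5 mm in front of the cabinet's origin and 60 mm above the bench. The axis runs along the cabinet's y. Fixed to the cabinet, same axes.
- hatch (a joint): Angle of the hatch in rad: 0 upright (shut), growing as its top swings forward (towards cabinet -x) and down; 1.72 is the stop, fully down, 8 degrees below level. Starts 0 to 0.18. It has a stiff hinge (about 0.4 N m) and stays where it is left; the panel (0.25 kg) reaches 148 mm from the hinge, is 192 wide and 6 thick.
- hatch_eye (a point): Centre of the steel eye that stands on the middle of the hatch's free edge, 172 mm from the hinge axis: a ring of 5 mm wire, 20 mm inside and 30 mm outside diameter, whose hole runs along the cabinet's y (parallel to the hinge). Moves with the hatch; at joint angle a it lies 172*sin(a) in front of and 172*cos(a) above the hinge. Its axes are the hatch's: z away from the hinge, y along the hole.
- hook: Loose hook pole (0.12 kg) lying on the bench: a wooden handle 110 long (x) x 22 wide (y) x 30 high, then a 6.4 mm steel shank along +x to x = 130, bent at a right angle into a 6.4 mm prong that points to +y and ends at y = 37. Shank and prong lie 15 mm above its underside. Origin: centre of the handle's underside. It lies with the prong level; the pole points roughly away from the robot.
- hook_prong (a point): Middle of the hook's prong: at (130, 19, 15) mm in the hook's frame. Same axes as the hook.
- jar: Loose glass powder jar with red lid, diameter 57, 60 to 64 high. Origin: centre of its underside. One of jar, cone and bottle stands in front of the hatch, under its swing; the other two stand beside the hatch.
- cone: Loose grey felt cone standing on its base, diameter 30 at the base narrowing to about 10 at the top, 48 high, very light. Origin: centre of its underside.
- bottle: Loose small white oil bottle with black cap, body diameter 36, 85 high with the narrower cap. Origin: centre of its underside.
- wheel: Loose grey abrasive wheel lying flat, diameter 73, 14 high, on the hook's left (+y of the hook), its centre about 100 mm from the hook's handle. Bystander. Origin: centre of its underside.
- bar: Loose bar of polishing compound, white and green, 35 wide x 95 long x 27 high, on the hook's right, lying alongside the handle about 90 mm from it. Bystander. Origin: centre of its underside; long along its own y.
There are look-alikes about, which are no part of the job. There is more than one size of the jar; the one meant has the size given above.

How it is judged:
On the way, in this order (a step that is already met when the one before it is completed fails the run):
1. the jar, cone and bottle all stand on the bench clear of the hatch's swing (beside the hatch or well in front of it) (height (world z) of each of jar, cone, bottle below 0.01 m and (x of jar in the frame of cabinet below -0.21 m or x of jar in the frame of cabinet above 0.06 m or y of jar in the frame of cabinet above 0.125 m or y of jar in the frame of cabinet below -0.125 m) and (x of cone in the frame of cabinet below -0.21 m or x of cone in the frame of cabinet above 0.06 m or y of cone in the frame of cabinet above 0.125 m or y of cone in the frame of cabinet below -0.125 m) and (x of bottle in the frame of cabinet below -0.21 m or x of bottle in the frame of cabinet above 0.06 m or y of bottle in the frame of cabinet above 0.125 m or y of bottle in the frame of cabinet below -0.125 m)), for 0.2 s.
2. the hook's prong is through the eye while the hatch is still up (distance between hook_prong and hatch_eye below 0.017 m and value of joint hatch below 0.45 rad), for 0.1 s.
3. the hatch has swung past 1.3 rad with the prong still in the eye (value of joint hatch above 1.3 rad and distance between hook_prong and hatch_eye below 0.022 m), for 0.05 s.
At the end, for the whole second after the job is handed in: The hatch is fully down (over 1.64 rad of 1.72); the hook lies flat and at rest on the bench within 40 mm of where it lay (prong within 50 mm); jar, cone and bottle stand upright on the bench, at rest, clear of the hatch (all of step 1 and value of joint hatch above 1.64 rad and distance of hook from where it was at the start of the episode below 0.04 m and distance of hook_prong from where it was at the start of the episode below 0.05 m and height (world z) of hook below 0.008 m and angle between hook's own z axis and vertical below 0.12 rad and linear speed of each of hook, jar, cone, bottle below 0.02 m/s and angle between each of jar, cone, bottle's own z axis and vertical below 0.1 rad); the robot touches nothing.
It fails at once if the arm or gripper touches the cabinet or its hatch (contact force between any of the fingers, the arm and cabinet above 1 N).
It fails at once if the hatch is flung down (over 2 rad/s) (velocity of joint hatch above 2 rad/s).
It fails at once if the wheel or the compound bar is shifted more than 20 mm (distance of any of wheel, bar from where it was at the start of the episode above 0.02 m).
It fails at once if a second one of jar, cone and bottle is shifted more than 20 mm besides the one in the way (distance of each of jar, cone from where it was at the start of the episode above 0.02 m or distance of each of jar, bottle from where it was at the start of the episode above 0.02 m or distance of each of cone, bottle from where it was at the start of the episode above 0.02 m).
It also fails if it takes over 72 s, if anything falls off the work surface, if the arm or the gripper's body presses on something with over 40 N, if the wrist force passes 120 N, or if a joint passes its speed limit or range.

## Working session

There is one attempt and no reset: what is moved stays moved. The work goes in short steps, Python scripts to look and compute and a shell command to move; the robot and the scene stay as the last step left them, time stands still between calls to the robot, and variables do not carry over. Pictures are saved under pics/ and viewed, at most 10 in all, crops included, and the job is handed in when it is done.

```bash
ls; mkdir -p pics
python3 - <<'E'
from rig import readout, vision, manip
import cv2,numpy as np
print(readout.get_state())
for n in ["scene","top","wrist"]:
    cv2.imwrite(f"pics/{n}0.png",vision.get_image(n)); 
    p=vision.camera_params(n); print(n,{k:np.round(v,4).tolist() for k,v in p.items()})
E
```

```text
pics
{'clock': 0.0, 'qpos': array([-1.30903061e+00,  2.76588676e-01,  1.50612671e+00, -6.65232421e-06,
        1.36069185e+00, -1.20982854e-01]), 'qd': array([-0.00059185,  0.00190772,  0.00124628, -0.00043028,  0.00088403,
        0.00090392]), 'effort': array([ 3.18801474e-03, -4.16764784e+01, -2.45806539e+01,  2.99728645e-04,
        1.12171308e-02, -1.02820212e-05]), 'position': array([ 0.21461164, -0.53288389,  0.23044587]), 'ee_rot': array([-9.04817283e-04,  9.81743225e-01,  1.90208876e-01, -6.70572493e-05]), 'contact_force': array([ 0.23522043,  0.05366763, -0.70366926]), 'moment': array([ 0.0554832 , -0.01903812,  0.0565223 ]), 'gripper_force': 0.0, 'width': 0.08563840670655601}
scene {'intrinsics': [[394.4389, 0.0, 281.5566], [0.0, 394.4389, 208.3709], [0.0, 0.0, 1.0]], 'dist': [-0.0367, 0.0, 0.0, 0.0, 0.0], 'rvec': [0.0105, 2.7069, -1.5786], 'tvec': [0.6278, 0.1297, 1.0625]}
top {'intrinsics': [[431.105, 0.0, 271.848], [0.0, 431.105, 207.2999], [0.0, 0.0, 1.0]], 'dist': [-0.0655, 0.0, 0.0, 0.0, 0.0], 'rvec': [2.1956, -2.1433, 0.1716], 'tvec': [-0.0179, 0.6353, 1.4618]}
wrist {'intrinsics': [[301.6239, 0.0, 277.7845], [0.0, 301.6239, 210.0612], [0.0, 0.0, 1.0]], 'dist': [-0.0583, 0.0, 0.0, 0.0, 0.0], 'hand_eye': [[0.0007, -0.9545, -0.2984, 0.0775], [1.0, 0.0008, -0.0004, 0.0005], [0.0006, -0.2984, 0.9545, -0.1424], [0.0, 0.0, 0.0, 1.0]]}
```

View pics/top0.png

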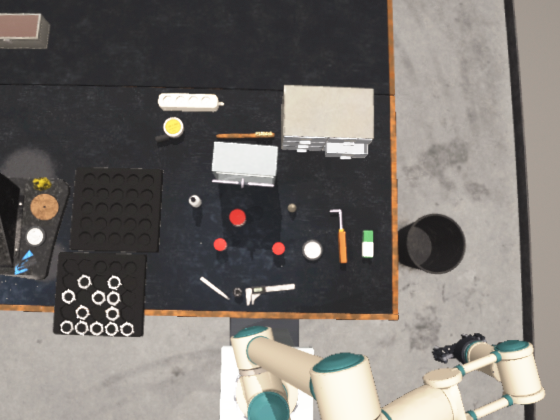

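View pics/scene0.png

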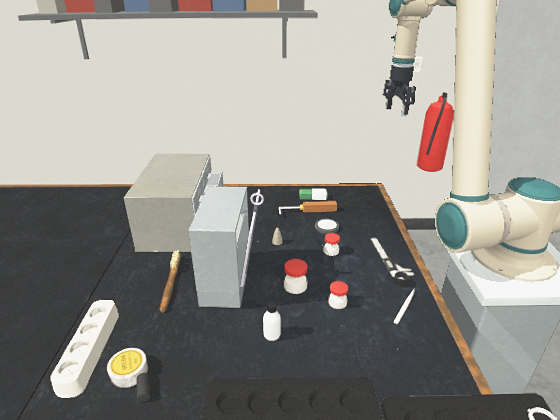

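The top view shows the large red jar at (237,217) in front of the cabinet (245,163), with small look-alike jars at (220,244) and (278,248). The bottle is at (195,201), the cone at (292,208), the wheel at (312,250), the hook handle at (342,245) with its prong at (335,211), and the bar at (368,243). The scene view agrees, with the hatch eye at (257,199).

```bash
cat > h.py <<'E'
import cv2,numpy as np
from rig import readout, vision
from scipy.spatial.transform import Rotation as R
def campose(n,st=None):
    p=vision.camera_params(n)
    if n=="wrist":
        st=st or readout.get_state(); q=st["ee_rot"]; Rt=R.from_quat([q[1],q[2],q[3],q[0]]).as_matrix()
        H=np.array(p["hand_eye"]); return p,Rt@H[:3,:3],Rt@H[:3,3]+st["position"]
    Rc=cv2.Rodrigues(np.array(p["rvec"]))[0]; return p,Rc.T,-Rc.T@np.array(p["tvec"]).ravel()
def ray(n,uv,st=None):
    p,Rw,o=campose(n,st)
    u=cv2.undistortPoints(np.array([[uv]],float),np.array(p["intrinsics"]),np.array(p["dist"]))[0,0]
    d=Rw@np.array([u[0],u[1],1]); return o,d/np.linalg.norm(d)
def onz(n,uv,z,st=None):
    o,d=ray(n,uv,st); return o+d*(z-o[2])/d[2]
def proj(n,P,st=None):
    p,Rw,o=campose(n,st); Rc=Rw.T
    return cv2.projectPoints(np.array(P,float).reshape(-1,1,3),cv2.Rodrigues(Rc)[0],-Rc@o,np.array(p["intrinsics"]),np.array(p["dist"]))[0].reshape(-1,2)
def tri(n1,uv1,n2,uv2):
    o1,d1=ray(n1,uv1);o2,d2=ray(n2,uv2)
    t=np.linalg.lstsq(np.c_[d1,-d2],o2-o1,rcond=None)[0]
    a,b=o1+t[0]*d1,o2+t[1]*d2; return (a+b)/2,np.linalg.norm(a-b)
def blobs(m,amin=20):
    n,l,s,c=cv2.connectedComponentsWithStats(m.astype(np.uint8)); return [(c[i].round(1).tolist(),int(s[i,4])) for i in range(1,n) if s[i,4]>=amin]
E
python3 - <<'E'
from h import *
im=cv2.imread("pics/top0.png"); hsv=cv2.cvtColor(im,cv2.COLOR_BGR2HSV)
H,S,V=cv2.split(hsv)
red=((H<5)|(H>172))&(S>150)&(V>80)
for b in blobs(red): print("red",b,onz("top",b[0],.062)[:2].round(4))
og=(H>5)&(H<16)&(S>140)&(V>100); og[:, :300]=0; og[:, 380:]=0
for b in blobs(og): print("orange",b,onz("top",b[0],.028)[:2].round(4))
ys,xs=np.nonzero(og&(np.arange(420)[:,None]>200)&(np.arange(420)[:,None]<280))
P=np.array([onz("top",(x,y),.028)[:2] for x,y in zip(xs,ys)]); r=cv2.minAreaRect((P*1000).astype(np.float32)); print(r)
c=im[125:275,180:380]; cv2.imwrite("pics/c1.png",cv2.resize(c,None,fx=4,fy=4,interpolation=cv2.INTER_CUBIC))
E
```

```text
red ([236.8, 216.3], 206) [0.5987 0.1173]
red ([219.4, 243.9], 122) [0.5031 0.1732]
red ([278.2, 248.1], 130) [ 0.4936 -0.0266]
orange ([342.2, 246.9], 236) [ 0.5039 -0.2523]
orange ([301.9, 314.6], 22) [ 0.2691 -0.1141]
orange ([322.3, 316.0], 111) [ 0.2654 -0.1845]
orange ([348.6, 316.3], 39) [ 0.2656 -0.2757]
orange ([364.7, 316.1], 62) [ 0.2669 -0.3319]
orange ([376.4, 316.3], 24) [ 0.2667 -0.373 ]
((505.0479431152344, -252.1527557373047), (108.434326171875, 26.902971267700195), 3.8688840866088867)
```

View pics/c1.png

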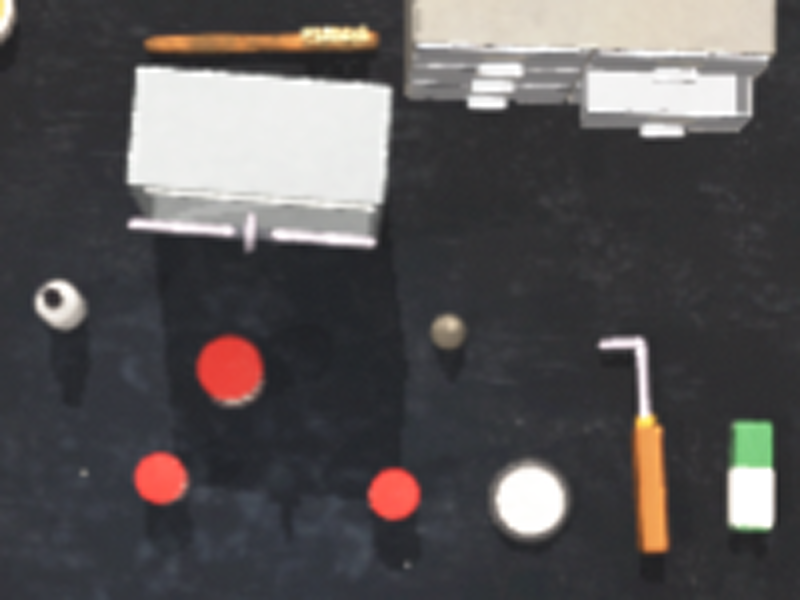

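The crop gives the cabinet roof corners at about (137,68), (391,87), (383,205) and (130,185), the hatch edge from (130,223) to (375,242), and the eye at (250,232). The hook's prong runs from (600,344) to (641,342) and its handle from (650,418) to (655,550).

Run:
```python
from h import *
f=lambda u,v:(180+(u-1.5)/4,125+(v-1.5)/4)
C=[onz("top",f(*p),.21)[:2] for p in [(137,68),(391,87),(383,205),(130,185)]]
C=np.array(C);print(C.round(4))
bk=C[1]-C[0]; fr=C[2]-C[3]; v=-(bk+fr); yaw=np.arctan2(-v[0],v[1]); print("widths",np.linalg.norm(bk),np.linalg.norm(fr),"depth",np.linalg.norm(C[0]-C[3]),"yaw",yaw, "mean",C.mean(0))
cab=C.mean(0); ex=np.array([np.cos(yaw),np.sin(yaw)]); ey=np.array([-ex[1],ex[0]])
eye,err=tri("top",f(250,232),"scene",(257,199)); print("eye tri",eye,err)
hinge=cab-.0515*ex; d=eye[:2]-hinge; print("eye fwd/lat/z",-d@ex,d@ey,eye[2]-.06)
for z in [.228,.232]:
  e=onz("top",f(250,232),z)[:2]-hinge; print(z,-e@ex,e@ey)
for nm,p,z in [("jarlid",(230,369),.062),("sj1",(161,477),.05),("sj2",(394,494),.05),("bottle cap",(52,298),.085),("cone tip",(447,331),.03),("wheel",(530,500),.014),("prong tip",(600,344),.015),("bend",(641,343),.015),("h0",(649,420),.03),("h1",(655,550),.03),("bar",(752,476),.027),("brush",(260,42),.01)]:
  w=onz("top",f(*p),z)[:2]; d=w-cab; print(nm,w.round(4),"cabframe",round(d@ex,4),round(d@ey,4))
```

```text
[[ 0.8172  0.1894]
 [ 0.8078 -0.0107]
 [ 0.7129 -0.0064]
 [ 0.7232  0.191 ]]
widths 0.20034243903766796 0.1976451537428057 depth 0.09397376534789419 yaw -0.04976323791519434 mean [0.76527284 0.09079055]
eye tri [0.68416834 0.09572706 0.22824544] 0.002114427069036677
eye fwd/lat/z 0.02974965230593747 0.0008960354595168153 0.16824543523410285
0.228 0.028630069496124403 0.0009292582522296422
0.232 0.02936165424044824 0.0007241967106626057
jarlid [0.5967 0.1161] cabframe -0.1696 0.0169
sj1 [0.5037 0.1726] cabframe -0.2653 0.0687
sj2 [ 0.494  -0.0269] cabframe -0.2651 -0.131
bottle cap [0.6507 0.267 ] cabframe -0.1232 0.1703
cone tip [ 0.6384 -0.0715] cabframe -0.1186 -0.1684
wheel [ 0.4926 -0.1484] cabframe -0.2604 -0.2524
prong tip [ 0.6323 -0.2093] cabframe -0.1179 -0.3064
bend [ 0.6341 -0.2462] cabframe -0.1142 -0.3431
h0 [ 0.5643 -0.2506] cabframe -0.1837 -0.3509
h1 [ 0.451  -0.2562] cabframe -0.2966 -0.3622
bar [ 0.5173 -0.3427] cabframe -0.2261 -0.4453
brush [0.9013 0.1014] cabframe 0.1354 0.0174
```

```bash
cat >> h.py <<'E'
def go(x,y,z,phi=None):
    "shift in mm in present tool axes to world target; turn of tool-x heading in 6-degree units about tool z"
    s=readout.get_state(); q=s["ee_rot"]; M=R.from_quat([q[1],q[2],q[3],q[0]]).as_matrix()
    d=M.T@(np.array([x,y,z])-s["position"])*1000
    a=np.arctan2(M[1,0],M[0,0]); print("t",round(s["clock"],2),"pos",s["position"].round(4),"phi",a.round(4),"tilt",M[:,2].round(3),"w",s["width"])
    print("shift",d.round(1),"turnz", None if phi is None else round(-np.degrees(phi-a)/6,2))
E
python3 -m handwheel '[[[0,0,0],[0,0,-1],-1],[[0,0,0],[0,0,-1],-1],[[0,0,0],[0,0,-1],-1],[[0,0,0],[0,0,-1],-1],[[0,0,0],[0,0,-1],-1],[[0,0,0],[0,0,-1],-1],[[0,0,0],[0,0,-1],-1],[[0,0,0],[0,0,-1],-1],[[0,0,0],[0,0,-1],-1],[[0,0,0],[0,0,-1],-1],[[0,0,0],[0,0,-1],-1],[[0,0,0],[0,0,-0.33],-1],[[50,28,5],[0,0,0],-1],[[50,28,5],[0,0,0],-1],[[50,28,5],[0,0,0],-1],[[50,28,5],[0,0,0],-1],[[50,28,5],[0,0,0],-1],[[50,28,5],[0,0,0],-1]]' 40
python3 -c "
from h import *
go(.5965,.1165,.13,1.5708)"
```

```text
clock: 2.4
position: [0.3839, -0.2321, 0.2013]
ee_rot: [0.0, 0.708, 0.706, 0.0]
contact_force: [1.5, -0.6, -0.7]
width: 0.0855
gripper_force: 0.0
t 2.4 pos [ 0.3839 -0.2321  0.2013] phi 1.568 tilt [ 0.001 -0.    -1.   ] w 0.08553223518297305
shift [349.2 211.6  71.3] turnz -0.03
```

```bash
python3 -m handwheel '[[[50,30,10],[0,0,0],-1],[[50,30,10],[0,0,0],-1],[[50,30,10],[0,0,0],-1],[[50,30,10],[0,0,0],-1],[[50,30,10],[0,0,0],-1],[[50,30,10],[0,0,0],-1],[[49,31,11],[0,0,0],-1],[[0,0,0],[0,0,0],-1]]'
python3 - <<'E'
from h import *
s=readout.get_state(); im=vision.get_image("wrist"); cv2.imwrite("pics/w1.png",im)
H,S,V=cv2.split(cv2.cvtColor(im,cv2.COLOR_BGR2HSV)); red=((H<5)|(H>172))&(S>150)&(V>80)
for b in blobs(red,100): print(b,onz("wrist",b[0],.062,s).round(4))
go(.5965,.1165,.016,1.5708)
E
```

```text
clock: 3.4
position: [0.596, 0.1184, 0.1287]
ee_rot: [-0.001, 0.706, 0.708, 0.0]
contact_force: [-0.2, -0.8, 0.5]
width: 0.0853
gripper_force: 0.0
t 3.45 pos [0.5948 0.1164 0.1291] phi 1.5717 tilt [-0.002 -0.    -1.   ] w 0.08530276952685599
shift [1.000e-01 1.900e+00 1.131e+02] turnz 0.01
```

View pics/w1.png

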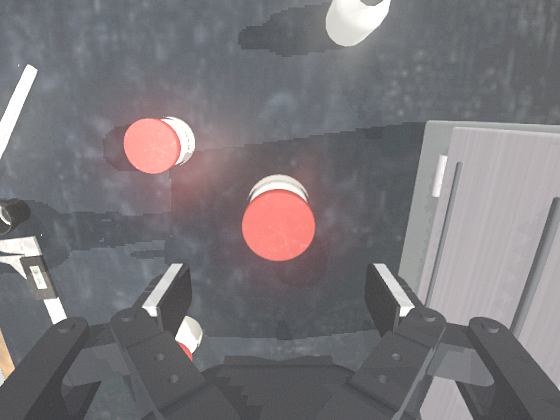

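The wrist view shows the jar lid at (278,226), centred between the fingers (midline about 279). The bottle is at (355,20), and the hatch lies to the right from x≈410.

Run:
```python
from h import *
print(onz("wrist",(278.5,226),.062)); 
go(.596,.116,.016,1.5708)
```

```text
[0.5966366 0.1149022 0.062    ]
t 3.45 pos [0.5948 0.1164 0.1291] phi 1.5717 tilt [-0.002 -0.    -1.   ] w 0.08530276952685599
shift [ -0.4   1.4 113.1] turnz 0.01
```

```bash
python3 -m handwheel '[[[-1,1,38],[0,0,0],-1],[[0,0,38],[0,0,0],-1],[[0,0,36],[0,0,0],-1],[[0,0,0],[0,0,0],-1],[[0,0,0],[0,0,0],1],[[0,0,0],[0,0,0],1],[[0,0,0],[0,0,0],1],[[0,0,0],[0,0,0],1],[[0,0,0],[0,0,0],1],[[0,0,0],[0,0,0],1]]' 40
python3 -c "
from h import *
go(.545,.285,.03,1.5708)"
```

```text
clock: 4.7
position: [0.5973, 0.1137, 0.0207]
ee_rot: [0.002, 0.708, 0.707, 0.001]
contact_force: [-0.9, -1.2, 5.7]
width: 0.0546
gripper_force: 42.9
t 4.7 pos [0.5973 0.1137 0.0207] phi 1.5695 tilt [ 0.004 -0.    -1.   ] w 0.054612039408965966
shift [171.2 -52.4  -9.6] turnz -0.01
```

```bash
python3 -m handwheel '[[[0,0,-20],[0,0,0],1],[[0,0,-20],[0,0,0],1],[[34,-11,0],[0,0,0],1],[[34,-11,0],[0,0,0],1],[[34,-10,0],[0,0,0],1],[[34,-10,0],[0,0,0],1],[[34,-10,0],[0,0,0],1],[[0,0,0],[0,0,0],1],[[0,0,0],[0,0,0],1]]' 40
python3 - <<'E'
from h import *
im=vision.get_image("top");cv2.imwrite("pics/t2.png",im)
go(.545,.285,.02)
print(readout.get_state()["contact_force"])
E
```

```text
clock: 5.82
position: [0.5442, 0.2838, 0.0587]
ee_rot: [0.0, 0.707, 0.707, 0.0]
contact_force: [0.9, -0.3, -1.0]
width: 0.0545
gripper_force: 42.8
t 5.88 pos [0.5443 0.2834 0.0586] phi 1.5691 tilt [ 0.001 -0.    -1.   ] w 0.05419008806740768
shift [ 1.6  0.7 38.6] turnz None
[-0.09352531 -0.40807666 -1.56891276]
```

```bash
python3 -m handwheel '[[[0,0,18],[0,0,0],1],[[0,0,12],[0,0,0],1],[[0,0,7],[0,0,0],1],[[0,0,1],[0,0,0],1],[[0,0,0],[0,0,0],1],[[0,0,0],[0,0,0],0.2],[[0,0,0],[0,0,0],-0.5],[[0,0,0],[0,0,0],-1],[[0,0,0],[0,0,0],-1],[[0,0,0],[0,0,0],-1],[[0,0,-40],[0,0,0],-1],[[0,0,-50],[0,0,0],-1],[[0,0,-50],[0,0,0],-1]]' 40
python3 - <<'E'
from h import *
im=vision.get_image("top");cv2.imwrite("pics/t3.png",im)
im=vision.get_image("wrist");cv2.imwrite("pics/w3.png",im)
go(.52,-.2515,.15,.05)
E
```

```text
clock: 7.5
position: [0.5438, 0.2841, 0.1615]
ee_rot: [-0.0, 0.708, 0.707, -0.0]
contact_force: [0.5, -0.2, -0.5]
width: 0.086
gripper_force: 0.0
t 7.6 pos [0.5477 0.2856 0.1668] phi 1.5694 tilt [ 0.012  0.005 -1.   ] w 0.0853862971624585
shift [-537.3  -27.2   14. ] turnz 14.51
```

View pics/w3.png

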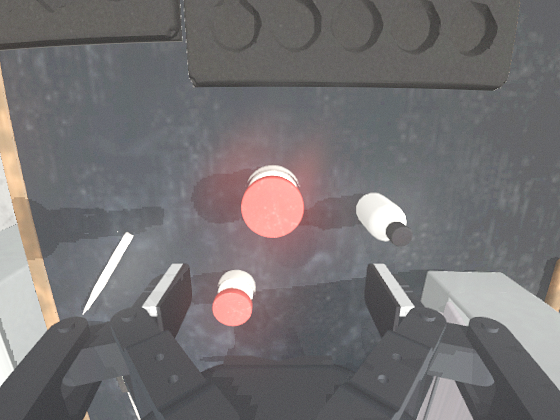

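The jar stands upright at (272,205) in the picture, clear of the bottle at (380,217), the small jar at (233,300) and the tray. Next is the hook.

```bash
python3 -m handwheel '[[[-59,-3,-4],[0,0,0],-1],[[-60,-3,-4],[0,0,0],-1],[[-60,-3,-4],[0,0,0],-1],[[-60,-3,-4],[0,0,0],-1],[[-60,-3,-4],[0,0,0],-1],[[-60,-3,-4],[0,0,0],-1],[[-60,-3,-4],[0,0,0],-1],[[-60,-3,-4],[0,0,0],-1],[[-58,-3,-4],[0,0,0],-1],[[0,0,0],[0,0,1],-1],[[0,0,0],[0,0,1],-1],[[0,0,0],[0,0,1],-1],[[0,0,0],[0,0,1],-1],[[0,0,0],[0,0,1],-1],[[0,0,0],[0,0,1],-1],[[0,0,0],[0,0,1],-1],[[0,0,0],[0,0,1],-1],[[0,0,0],[0,0,1],-1],[[0,0,0],[0,0,1],-1]]'
python3 -m handwheel '[[[0,0,10],[0,0,1],-1],[[0,0,10],[0,0,1],-1],[[0,0,10],[0,0,1],-1],[[0,0,10],[0,0,1],-1],[[0,0,0],[0,0,0.5],-1],[[0,0,0],[0,0,0],-1],[[0,0,0],[0,0,0],-1]]'
python3 - <<'E'
from h import *
s=readout.get_state(); im=vision.get_image("wrist"); cv2.imwrite("pics/w4.png",im)
H,S,V=cv2.split(cv2.cvtColor(im,cv2.COLOR_BGR2HSV)); og=((H>5)&(H<18)&(S>110)&(V>90)).astype(np.uint8)
cs=max(cv2.findContours(og,0,2)[0],key=cv2.contourArea)[:,0]
W=np.array([onz("wrist",p,.03,s)[:2]*1000 for p in cs],np.float32)
r=cv2.minAreaRect(W); print(cv2.minAreaRect(cs.astype(np.float32)),r, cv2.boxPoints(r).round(1).tolist())
go(.52,-.2515,.15,.05)
E
```

```text
clock: 9.98
position: [0.5158, -0.2526, 0.1953]
ee_rot: [-0.0, 0.967, 0.256, -0.0]
contact_force: [0.0, 0.6, -0.7]
width: 0.0853
gripper_force: 0.0
clock: 10.85
position: [0.5161, -0.2528, 0.156]
ee_rot: [-0.0, 1.0, 0.026, -0.0]
contact_force: [0.0, 0.4, -0.1]
width: 0.0854
gripper_force: 0.0
((288.5, 257.0), (12.0, 1.0), 90.0) ((462.07366943359375, -266.0894775390625), (13.01632308959961, 0.9865347146987915), 3.6663131713867188) [[455.5, -266.0], [455.6000061035156, -267.0], [468.6000061035156, -266.20001220703125], [468.5, -265.20001220703125]]
t 10.9 pos [ 0.5162 -0.2528  0.1561] phi 0.0515 tilt [-0.  0. -1.] w 0.08526987959130215
shift [ 3.9 -1.1  6.1] turnz 0.01
```

View pics/w4.png

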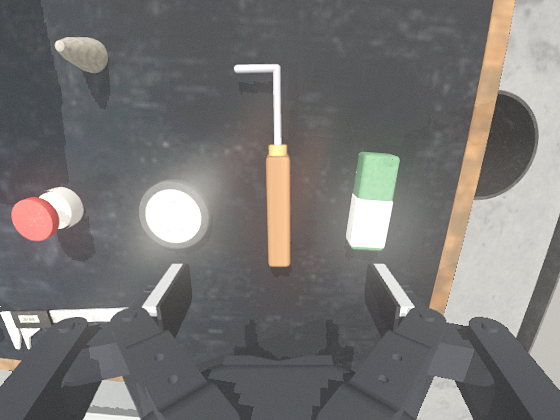

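The wrist view shows the handle from (278,152) to (279,266), the bend at (277,68) and the prong tip at (236,69). The wheel is at (174,215) and the bar at (372,200), with wide room for the fingers.

Run:
```python
from h import *
h0,h1,b,t=[onz("wrist",p,z)[:2] for p,z in [((278,153),.03),((279,265),.03),((277.5,68.5),.015),((235.5,69.5),.015)]]
for v in (h0,h1,b,t): print(v.round(4))
d=b-h1; print("len",np.linalg.norm(h0-h1),np.linalg.norm(b-(h0+h1)/2),np.linalg.norm(t-b),"yaw",np.arctan2(d[1],d[0]),np.arctan2(*(h0-h1)[::-1]),"c",(h0+h1)/2, "prongyaw",np.arctan2(-(t-b)[0],(t-b)[1]))
```

```text
[ 0.5625 -0.2506]
[ 0.4529 -0.2573]
[ 0.6338 -0.2464]
[ 0.6312 -0.2099]
len 0.10982804046791345 0.12633008185698458 0.03656431347454274 yaw 0.06019671086094865 0.061397995245109145 c [ 0.50768341 -0.25394552] prongyaw 0.07065070554186742
```

```bash
python3 -m handwheel '[[[10,0,40],[0,0,-0.1],-1],[[0,0,40],[0,0,0],-1],[[0,0,40],[0,0,0],-1],[[0,0,22],[0,0,0],-1],[[0,0,7],[0,0,0],-1],[[0,0,0],[0,0,0],-0.2],[[0,0,0],[0,0,0],0.4],[[0,0,0],[0,0,0],1],[[0,0,0],[0,0,0],1],[[0,0,0],[0,0,0],1],[[0,0,0],[0,0,0],1],[[0,0,0],[0,0,0],1]]' 100
python3 -c "
from h import *
go(.5265,-.2525,.2,.06); print(readout.get_state()['gripper_force'])"
```

```text
clock: 12.4
position: [0.5268, -0.2528, 0.0086]
ee_rot: [0.001, 1.0, 0.031, 0.001]
contact_force: [-0.0, 0.2, 6.1]
width: 0.0196
gripper_force: 98.9
t 12.4 pos [ 0.5268 -0.2528  0.0086] phi 0.0613 tilt [ 0.002 -0.001 -1.   ] w 0.01958152348997511
shift [ 1.000e-01 -0.000e+00 -1.914e+02] turnz 0.01
98.87410998344421
```

```bash
python3 -m handwheel '[[[0,0,-10],[0,0,0],1],[[0,0,-30],[0,0,0],1],[[0,0,-45],[0,0,0],1],[[0,0,-45],[0,0,0],1],[[0,0,-45],[0,0,0],1],[[0,0,-40],[0,0,0],1],[[4,-20,0],[0,0,0],1],[[8,-36,0],[0,0,0],1],[[8,-37,0],[0,0,0],1],[[8,-37,0],[0,0,0],1],[[8,-37,0],[0,0,0],1],[[8,-37,0],[0,0,0],1],[[8,-37,0],[0,0,0],1],[[4,-20,0],[0,0,0],1],[[3,-15,0],[0,0,0],1],[[0,0,0],[0,0,0.53],1],[[0,0,0],[0,0,0.53],1],[[0,0,0],[0,0,0],1],[[0,0,0],[0,0,0],1]]' 100
python3 - <<'E'
from h import *
s=readout.get_state(); im=vision.get_image("wrist"); cv2.imwrite("pics/w5.png",im)
cv2.imwrite("pics/s5.png",vision.get_image("scene"));cv2.imwrite("pics/t5.png",vision.get_image("top"))
print("proj eye wrist",proj("wrist",[.684,.0957,.229],s))
go(.570,.027,.2226,-.05)
a=cv2.imread("pics/s5.png")[150:250,215:335];b=cv2.imread("pics/t5.png")[150:250,215:335]
cv2.imwrite("pics/st5.png",cv2.resize(np.r_[a,b],None,fx=3,fy=3,interpolation=cv2.INTER_CUBIC))
E
```

```text
clock: 14.78
position: [0.5681, 0.0263, 0.2221]
ee_rot: [0.0, 1.0, -0.025, -0.0]
contact_force: [0.5, -0.4, -1.3]
width: 0.0199
gripper_force: 98.1
proj eye wrist [[96.69151414 31.71292384]]
t 14.93 pos [0.5681 0.0265 0.2222] phi -0.0497 tilt [-0. -0. -1.] w 0.02020509364650205
shift [ 1.8 -0.6 -0.4] turnz 0.0
```

View pics/w5.png

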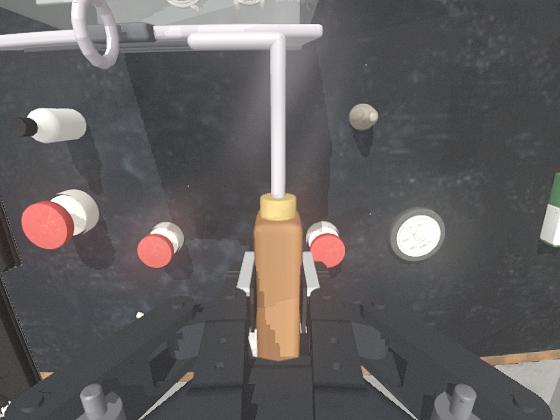

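View pics/st5.png

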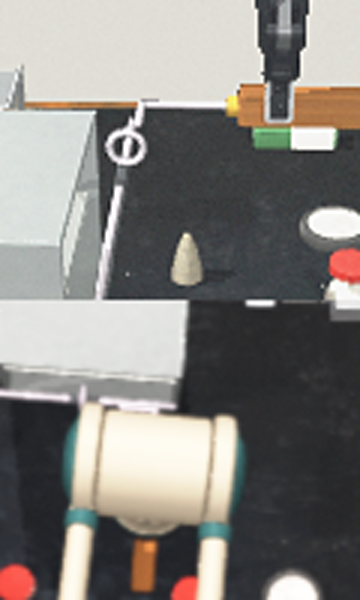

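The wrist view has the eye ring at (97,32), exactly where it was predicted, and the prong from (280,42) to its tip at (190,42). In the scene crop the ring centre is at (126,146) with the prong from (143,103) to (138,123), which is full-frame eye (257,198.7) and tip (261,191).

Run:
```python
from h import *
s=readout.get_state(); q=s["ee_rot"]; M=R.from_quat([q[1],q[2],q[3],q[0]]).as_matrix()
w=lambda v:M@(np.array(v)/1000)+s["position"]
B,T=w([110.5,0,-6.4]),w([110.5,-37,-6.4]); print("model bend,tip",B,T)
print("scene proj",proj("scene",[B,T]),"wrist",proj("wrist",[B,T],s))
ex=np.array([.99875,-.05,0]);ey=np.array([.05,.99875,0])
def onpl(n,uv,p0):
    o,d=ray(n,uv,s); return o+d*((p0-o)@ey)/(d@ey)
f=lambda u,v:(215+(u-1)/3,150+(v-1)/3)
eye=onpl("scene",f(126,146.5),np.array([.684,.0957,.229])); print("eye scene",eye)
print("tip scene",onpl("scene",f(138,123),T),"bend scene",onpl("scene",f(143,104),B))
print("tri eye wrist+scene",)
o1,d1=ray("scene",f(126,146.5));o2,d2=ray("wrist",(97,32),s)
t=np.linalg.lstsq(np.c_[d1,-d2],o2-o1,rcond=None)[0]; print(o1+t[0]*d1,o2+t[1]*d2)
o1,d1=ray("scene",f(138,123));o2,d2=ray("wrist",(191,42),s)
t=np.linalg.lstsq(np.c_[d1,-d2],o2-o1,rcond=None)[0]; print("tip",o1+t[0]*d1,o2+t[1]*d2)
```

```text
model bend,tip [0.67850556 0.02102134 0.22863008] [0.68034352 0.05797566 0.22862364]
scene proj [[260.38243009 183.74154489]
 [258.96630427 190.89780881]] wrist [[278.34069414  32.89537082]
 [187.78340946  33.82345415]]
eye scene [0.68382536 0.09570874 0.22925942]
tip scene [0.67647461 0.05816935 0.22930172] bend scene [0.67395432 0.02124919 0.22719279]
tri eye wrist+scene
[0.68382685 0.09568377 0.22924611] [0.68393925 0.09567583 0.2292736 ]
tip [0.67653096 0.05698791 0.22870162] [0.67712378 0.05695115 0.22882964]
```

```bash
python3 -m handwheel '[[[5,0,0],[0,0,0],1],[[0,0,0],[0,0,0],1],[[0,-12,0],[0,0,0],1],[[0,-12,0],[0,0,0],1],[[0,-8,0],[0,0,0],1],[[0,-8,0],[0,0,0],1],[[0,-8,0],[0,0,0],1],[[0,-8,0],[0,0,0],1],[[0,0,0],[0,0,0],1],[[0,0,0],[0,0,0],1]]' 100
python3 - <<'E'
from h import *
im=vision.get_image("wrist"); cv2.imwrite("pics/w6.png",im)
a=vision.get_image("scene")[150:250,215:335]
a=cv2.resize(a,None,fx=4,fy=4,interpolation=cv2.INTER_CUBIC);b=im[0:200,80:400]; b=cv2.resize(b,(480,300))
cv2.imwrite("pics/st6.png",np.r_[a,b][:600])
go(.575,.083,.2226,-.05)
E
```

```text
clock: 16.18
position: [0.5759, 0.0823, 0.2223]
ee_rot: [0.0, 1.0, -0.025, -0.0]
contact_force: [0.0, 1.0, -1.9]
width: 0.02
gripper_force: 98.2
t 16.27 pos [0.576  0.0821 0.2223] phi -0.05 tilt [-0. -0. -1.] w 0.020015069742720645
shift [-1.  -0.8 -0.3] turnz -0.0
```

View pics/st6.png

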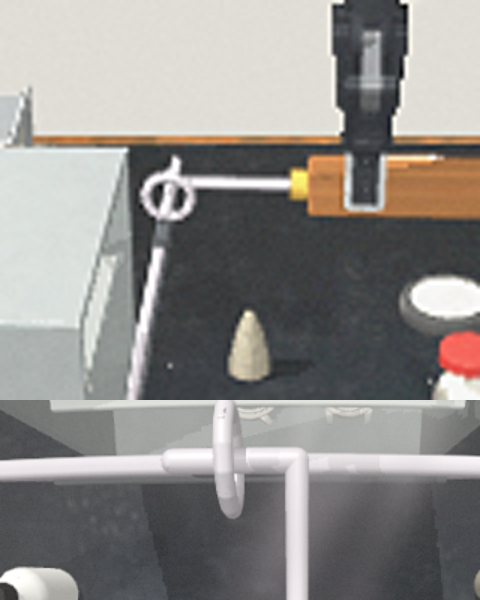

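The wrist crop shows the prong (y≈457) crossing the ring at its middle (ring spans 405–515), reaching past it on the far side. In the scene crop the shank ends behind the ring at the right height. I'll start the swing gently and check that the hatch follows.

```bash
python3 - <<'E'
import numpy as np
a=np.linspace(.174,1.79,23); f=172*np.sin(a); z=172*np.cos(a)
print(np.c_[a[1:],-np.diff(f),-np.diff(z)].round(2).tolist())
E
python3 -m handwheel '[[[-7,0,0.5],[0,0,0],1],[[-6,0,1],[0,0,0],1],[[-10,0,3],[0,0,0],1],[[-11,0,4],[0,0,0],1],[[0,0,0],[0,0,0],1],[[0,0,0],[0,0,0],1]]' 100
python3 - <<'E'
from h import *
s=readout.get_state(); im=vision.get_image("wrist"); cv2.imwrite("pics/w7.png",im)
cv2.imwrite("pics/s7.png",vision.get_image("scene"))
print(s["contact_force"],s["moment"],s["position"])
for a in (.174,.25,.3,.35,.4):
  e=np.array([.7140-.172*np.sin(a),.0935+.05*.172*np.sin(a),.06+.172*np.cos(a)])
  print(a,proj("scene",e),proj("wrist",e,s))
E
```

```text
[[0.25, -12.35, 2.64], [0.32, -12.12, 3.54], [0.39, -11.83, 4.42], [0.47, -11.48, 5.28], [0.54, -11.06, 6.11], [0.61, -10.58, 6.9], [0.69, -10.04, 7.66], [0.76, -9.46, 8.38], [0.84, -8.82, 9.05], [0.91, -8.13, 9.67], [0.98, -7.4, 10.24], [1.06, -6.62, 10.75], [1.13, -5.82, 11.21], [1.2, -4.98, 11.61], [1.28, -4.11, 11.94], [1.35, -3.23, 12.21], [1.42, -2.32, 12.42], [1.5, -1.4, 12.55], [1.57, -0.48, 12.62], [1.64, 0.45, 12.62], [1.72, 1.37, 12.56], [1.79, 2.29, 12.42]]
clock: 17.02
position: [0.5413, 0.0842, 0.2138]
ee_rot: [-0.0, 1.0, -0.025, -0.0]
contact_force: [-0.3, 0.2, -1.4]
width: 0.0199
gripper_force: 98.2
[-0.25424224  0.24307038 -1.44517489] [0.00131106 0.01368743 0.08312541] [0.5413443  0.08424751 0.21382803]
0.174 [[256.49740918 198.28683227]] [[228.69744623 -68.01618091]]
0.25 [[262.3753864  199.52749273]] [[230.74324496 -25.73418459]]
0.3 [[266.18066851 200.55305822]] [[232.26767648   0.68777062]]
0.35 [[269.92257241 201.74039833]] [[233.87940394  25.58607399]]
0.4 [[273.58925152 203.0850865 ]] [[235.53875429  48.73414878]]
```

Run:
```python
import cv2
g=cv2.imread("pics/s7.png",0)[184:216,246:292]
for i,r in enumerate(g): print(184+i,"".join("#" if v>170 else "+" if v>110 else "." for v in r))
```

```text
184 ++++++++++++++++++++++++++++++++++++++++++++++
185 ++++++++++++++++++++++++++++++++++++++++++++++
186 ..............................................
187 #.............................................
188 +.............................................
189 +.............................................
190 +.............................................
191 +.............................................
192 +.....................+#+.....................
193 +.....................###.....................
194 +.....................###.....................
195 #....................+##+.....................
196 +....................####+....................
197 +...................+#######+.................
198 +...................##########################
199 +..................#####..####################
200 +..................#####..##+#################
201 +.................+#####..##+##+..............
202 +.................#####+.+##.+#+..............
203 #+................#####+.+##.+#+..............
204 ++................#####..###.##+..............
205 ++...............+####+..###+##...............
206 ++...............+######+#####................
207 ++...............###+########+................
208 ++..............+###+.++#++...................
209 ++..............+###++........................
210 ++.............++##++++.......................
211 ++.............++##++++.......................
212 ++.............++##.+++.......................
213 ++............++###+..........................
214 +#............++###++.........................
215 +#...........+++#####+........................
```

The ring has moved to about (271,202), hatch ≈0.37 rad, with the prong inside it: the hatch follows. I'll go on along the arc.

```bash
python3 -m handwheel '[[[-11.5,0,5.3],[0,0,0],1],[[-11.1,0,6.1],[0,0,0],1],[[-10.6,0,6.9],[0,0,0],1],[[-10,0,7.7],[0,0,0],1],[[-9.5,0,8.4],[0,0,0],1],[[-8.8,0,9.1],[0,0,0],1],[[-8.1,0,9.7],[0,0,0],1],[[-7.4,0,10.2],[0,0,0],1],[[-6.6,0,10.8],[0,0,0],1],[[-5.8,0,11.2],[0,0,0],1],[[-5,0,11.6],[0,0,0],1],[[-4.1,0,11.9],[0,0,0],1],[[-3.2,0,12.2],[0,0,0],1],[[0,0,0],[0,0,0],1],[[0,0,0],[0,0,0],1]]' 100
python3 - <<'E'
from h import *
s=readout.get_state()
print(s["contact_force"],s["moment"],s["position"])
im=vision.get_image("scene"); cv2.imwrite("pics/s8.png",im)
e=lambda a:np.array([.7140-.172*np.sin(a),.0935+.05*.172*np.sin(a),.06+.172*np.cos(a)])
for a in (1.2,1.25,1.3,1.35,1.4): print(a,proj("scene",e(a)))
c=proj("scene",e(1.3))[0].astype(int); g=cv2.cvtColor(im,cv2.COLOR_BGR2GRAY)[c[1]-18:c[1]+18,c[0]-25:c[0]+28]; print(c)
for i,r in enumerate(g): print(c[1]-18+i,"".join("#" if v>170 else "+" if v>110 else "." for v in r))
E
```

```text
clock: 19.0
position: [0.4403, 0.0891, 0.0925]
ee_rot: [0.0, 1.0, -0.025, -0.0]
contact_force: [0.3, 0.9, -1.0]
width: 0.02
gripper_force: 98.3
[ 0.2680219   0.89749595 -0.95050187] [-0.01828213  0.01239644 -0.04487736] [0.44026249 0.08909926 0.09251197]
1.2 [[314.3672522  240.57820478]]
1.25 [[315.47333905 243.51107518]]
1.3 [[316.39089484 246.46201505]]
1.35 [[317.1198877  249.42272002]]
1.4 [[317.66085984 252.38506863]]
[316 246]
228 ........+++####+..............+############..........
229 ...++##########+.................++++++++............
230 +##############+.....................................
231 ###############+.....................................
232 ###############+.....................................
233 ###############+.....................+.++++..........
234 ###############+...................+++++++++++.......
235 ###############+..................+++++++++++++......
236 ###############+..................++++++++++++++.....
237 ###############+..................+++++++++++++++....
238 ###############+..................+++++++++++++++....
239 ###############+.....
[... 724 characters left out ...]
....
252 #############++++++...########...###############.....
253 ################........+###......#############......
254 ################.........##........###########+......
255 ################......................#+##+++........
256 ################.....................................
257 ################.....................................
258 ################.....................................
259 ################.....................................
260 ################.....................................
261 ################.....................................
262 ################.....................................
263 ################.....................................
```

```bash
python3 -m handwheel '[[[-3,0,12],[0,0,0],1],[[-2,0,12],[0,0,0],1],[[-1,0,12],[0,0,0],1],[[0,0,12],[0,0,0],1],[[1,0,12],[0,0,0],1],[[1,0,8],[0,0,0],1],[[1,0,4],[0,0,0],1],[[0,0,0],[0,0,0],1],[[0,0,0],[0,0,0],1],[[0,0,0],[0,0,0],1]]' 100
python3 - <<'E'
from h import *
s=readout.get_state()
print(s["contact_force"],s["moment"],s["position"])
im=vision.get_image("scene"); cv2.imwrite("pics/s9.png",im)
e=lambda a:np.array([.7140-.172*np.sin(a),.0935+.05*.172*np.sin(a),.06+.172*np.cos(a)])
for a in (1.55,1.6,1.65,1.7,1.72,1.75): print(a,proj("scene",e(a)))
c=proj("scene",e(1.7))[0].astype(int); g=cv2.cvtColor(im,cv2.COLOR_BGR2GRAY)[c[1]-18:c[1]+18,c[0]-25:c[0]+28]; print(c)
for i,r in enumerate(g): print(c[1]-18+i,"".join("#" if v>170 else "+" if v>110 else "." for v in r))
E
```

```text
clock: 20.3
position: [0.4372, 0.0893, 0.0208]
ee_rot: [0.0, 1.0, -0.025, -0.0]
contact_force: [-1.0, -0.7, 0.8]
width: 0.0198
gripper_force: 98.6
[-1.02480378 -0.74141693  0.79416187] [ 0.02524494 -0.01250748  0.0244074 ] [0.43721389 0.08926799 0.02081199]
1.55 [[318.16907032 261.20397092]]
1.6 [[317.97382836 264.09608698]]
1.65 [[317.60084051 266.95269262]]
1.7 [[317.05345574 269.76715061]]
1.72 [[316.78648978 270.87970021]]
1.75 [[316.33538127 272.5331105 ]]
[317 269]
251 ###############................+###############......
252 ###############.................###############......
253 ###############..................#############.......
254 ###############...................###########........
255 ###############......................#+##+.+.........
256 ###############......................................
257 ###############......................................
258 ###############......................................
259 ###############......................................
260 ###############......................................
261 ###############.........................
[... 763 characters left out ...]
....
275 ###############+.....##+#####........................
276 ###############+......+.###..........................
277 ###############+........##...........................
278 ###############+........##...........................
279 ###############+........+#...........................
280 ###############+.....................................
281 ###############+............................+++++....
282 ###############+.........................++++++++++..
283 ###############+.......................++++++++++++++
284 ###############+.......................++++++++++++++
285 ################......................+++++++++++++++
286 ################......................+++++++++++++++
```

```bash
python3 -m handwheel '[[[0.5,0,2],[0,0,0],1],[[0.5,0,3],[0,0,0],1],[[0,0,0],[0,0,0],1],[[0,0,0],[0,0,0],1]]' 100
python3 - <<'E'
from h import *
s=readout.get_state()
print(s["contact_force"],s["moment"],s["position"])
im=vision.get_image("scene"); cv2.imwrite("pics/s10.png",im)
g=cv2.cvtColor(im,cv2.COLOR_BGR2GRAY)[263:283,300:335]
for i,r in enumerate(g): print(263+i,"".join("#" if v>170 else "+" if v>110 else "." for v in r))
E
```

```text
clock: 20.85
position: [0.4395, 0.0895, 0.0161]
ee_rot: [-0.0, 1.0, -0.025, 0.001]
contact_force: [-1.2, 1.5, 5.9]
width: 0.0198
gripper_force: 99.4
[-1.18052097  1.48392269  5.90128679] [ 0.31367661 -0.51501602  0.20716583] [0.43952711 0.08950705 0.01613114]
263 #######............................
264 #######............................
265 #####++............................
266 #####....+.....#+++................
267 #####........#######+..............
268 #####....+..+########+++++++++++...
269 #####......+##+####################
270 #####+.....##+.##+#################
271 #####+.....+#..##....##..+++++#####
272 #####++...+##..##....##............
273 #######+..+.#+.##...+##............
274 #######+....##+##..###.............
275 #######+.....#+######..............
276 #######+.......##+#................
277 #######+.......##..................
278 #######+.......##..................
279 #######+.......+#..................
280 #######+...........................
281 #######+...........................
282 #######+.........................++
```

```bash
python3 -m handwheel '[[[0,0,-4],[0,0,0],1],[[0,0,-4],[0,0,0],1],[[0,0,0],[0,0,0],1],[[0,8,0],[0,0,0],1],[[0,10,0],[0,0,0],1],[[0,10,0],[0,0,0],1],[[0,12,0],[0,0,0],1],[[0,12,0],[0,0,0],1],[[0,0,0],[0,0,0],1]]' 100
python3 - <<'E'
from h import *
s=readout.get_state()
print(s["contact_force"],s["moment"],s["position"])
im=vision.get_image("scene"); cv2.imwrite("pics/s11.png",im)
g=cv2.cvtColor(im,cv2.COLOR_BGR2GRAY)[258:283,295:345]
for i,r in enumerate(g): print(258+i,"".join("#" if v>170 else "+" if v>110 else "." for v in r))
E
```

```text
clock: 22.02
position: [0.4358, 0.0363, 0.0237]
ee_rot: [0.0, 1.0, -0.026, 0.0]
contact_force: [0.6, 0.3, -1.6]
width: 0.0198
gripper_force: 98.5
[ 0.62868462  0.3100106  -1.55664984] [-0.01459016  0.03768395 -0.03090842] [0.43583491 0.03634347 0.02368605]
258 ############.......##+........................++++
259 ############.......##+...........................+
260 ############.......##+............................
261 ############.......+##............................
262 ############.......+##............................
263 ############........#+............................
264 ############......................................
265 ##########++......................................
266 ##########....+.....#+++..........................
267 ##########........#######+........................
268 ##########+...+..+########+.......................
269 ##########+.....+##......##+......................
270 ##########+.....##+.......##......................
271 ##########+.....+#........##......................
272 ##########++...+##........##......................
273 ############+....#+......+##......................
274 ############+....##++++++##.......................
275 ############+.....########........................
276 ############+......++###..........................
277 ############+.....................................
278 ############+.....................................
279 ############+.....................................
280 ############+.....................................
281 ############+............................+++++....
282 ############+.........................+++++++++++.
```

```bash
python3 -m handwheel '[[[0,0,-30],[0,0,0],1],[[0,0,-50],[0,0,0],1],[[0,0,-50],[0,0,0],1],[[6,18,0],[0,0,0],1],[[13,36,0],[0,0,0],1],[[13,36,0],[0,0,0],1],[[13,36,0],[0,0,0],1],[[13,36,0],[0,0,0],1],[[13,36,0],[0,0,0],1],[[13,36,0],[0,0,0],1],[[13,32,0],[0,0,0],1],[[8,18,0],[0,0,0],1],[[0,0,0],[0,0,-0.53],1],[[0,0,0],[0,0,-0.53],1],[[0,0,0],[0,0,0],1],[[0,0,0],[0,0,0],1]]' 100
python3 - <<'E'
from h import *
cv2.imwrite("pics/w12.png",vision.get_image("wrist"))
s=readout.get_state();go(.5268,-.2528,.0092,.0613)
g=cv2.imread("pics/w12.png",0)
a=cv2.imread("pics/w5.png",0)
for n,im in(("w5",a),("w12",g)):
  col=im[20:70,235].astype(int); print(n,col.tolist())
E
```

```text
clock: 24.08
position: [0.5265, -0.251, 0.1537]
ee_rot: [-0.0, 1.0, 0.031, -0.0]
contact_force: [-0.1, -0.5, -1.3]
width: 0.0199
gripper_force: 98.5
t 24.12 pos [ 0.5266 -0.2511  0.1537] phi 0.0612 tilt [-0.  0. -1.] w 0.019865719187496186
shift [1.000e-01 1.800e+00 1.445e+02] turnz -0.0
w5 [170, 169, 167, 170, 229, 251, 251, 252, 251, 247, 242, 237, 236, 245, 250, 255, 255, 255, 255, 246, 235, 229, 219, 213, 198, 187, 179, 165, 156, 136, 102, 86, 90, 86, 87, 83, 83, 88, 87, 84, 85, 84, 82, 80, 84, 79, 84, 80, 78, 84]
w12 [88, 87, 91, 91, 91, 95, 93, 77, 255, 251, 252, 255, 255, 255, 255, 252, 241, 233, 225, 217, 208, 195, 182, 176, 163, 150, 97, 91, 90, 93, 94, 90, 90, 93, 88, 89, 92, 94, 93, 91, 90, 92, 88, 89, 88, 86, 91, 88, 95, 95]
```

```bash
python3 -m handwheel '[[[0,2,40],[0,0,0],1],[[0,0,45],[0,0,0],1],[[0,0,35],[0,0,0],1],[[0,0,15],[0,0,0],1],[[0,0,5],[0,0,0],1],[[0,0,2.5],[0,0,0],1],[[0,0,0],[0,0,0],1],[[0,0,0],[0,0,0],1]]' 20
python3 -m handwheel '[[[0,0,0],[0,0,0],0.4],[[0,0,0],[0,0,0],0],[[0,0,0],[0,0,0],-0.4],[[0,0,0],[0,0,0],-0.6],[[0,0,0],[0,0,0],-0.6],[[0,0,-25],[0,0,0],-0.6],[[0,0,-45],[0,0,0],-0.6],[[0,0,-45],[0,0,0],-0.6],[[0,0,-35],[0,0,0],-0.6],[[0,0,0],[0,0,0],-0.6],[[0,0,0],[0,0,0],-0.6],[[0,0,0],[0,0,0],-0.6]]' 20
python3 - <<'E'
from h import *
s=readout.get_state();im=vision.get_image("wrist")
t=vision.get_image("scene")
go(.5268,-.2528,.0092,.0613)
cv2.imwrite("pics/end.png",np.r_[cv2.resize(im,(400,300)),cv2.resize(t,(400,300))])
cv2.imwrite("pics/w13.png",im)
E
```

```text
clock: 25.12
position: [0.5273, -0.2539, 0.0122]
ee_rot: [0.001, 1.0, 0.031, 0.001]
contact_force: [0.4, 0.3, -0.9]
width: 0.02
gripper_force: 98.5
clock: 26.62
position: [0.5258, -0.253, 0.1595]
ee_rot: [-0.001, 1.0, 0.031, -0.001]
contact_force: [-0.9, -0.1, -0.1]
width: 0.0688
gripper_force: 0.0
t 26.73 pos [ 0.5261 -0.2531  0.1598] phi 0.0613 tilt [-0.002  0.001 -1.   ] w 0.06810689212561333
shift [  1.1  -0.  150.6] turnz -0.0
```

View pics/end.png

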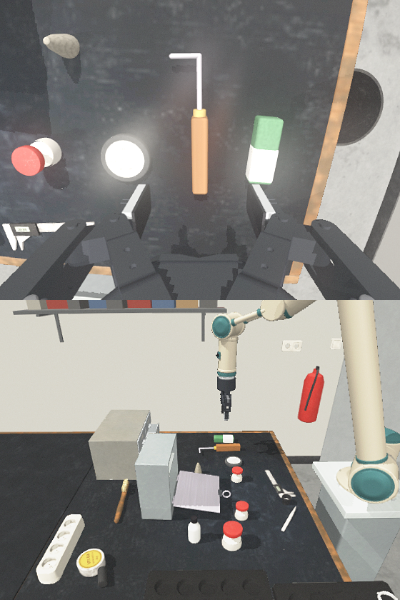

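The hook lies flat between the wheel and the bar. The hatch is fully down, and the jar, bottle and cone stand upright. I'm handing it in.

```bash
python3 -c "
from rig import manip
print(manip.sign_off())"
```

```text
the job is handed in; nothing more can be done
None
```

The job is handed in after about 27 s of robot time: the jar is moved clear and upright, the hatch is fully down, and the hook pole lies flat back in its place; the sign-off returned no verdict.

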